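# Catch and lower the lid of a board test fixture

## Task

The hinged metal lid of the circuit-board test fixture stands open, leaning back on its stops behind upright. Tip it forward past upright until it falls of its own weight, catch it on a finger so that it comes to rest there while it is still well open, then lower it slowly on the finger until it is fully shut, landing without a knock. Do not pinch, grip or force the lid, do not touch the circuit board in its nest, leave everything else on the bench where it is, and take the hand away at the end.

Things in the scene. Friction and masses are not known exactly. Their poses are not given: they have to be found in the camera images.
- fixture: Test fixture fixed to the bench: base 165 mm deep (x) by 200 mm wide (y), black top plate 62 mm above the bench. Origin: centre of the underside; its -x side is the front and faces the robot's right (world -y), the hinge is along its +x side. On top: board nest to 75 mm above the bench (x -62 to 22, y +-62 mm), front lid rests to 88 mm (x -66, y +-88 mm), hinge brackets with stops to 114 mm (x 54 to 83, y +-60 mm).
- lid (a joint): Lid angle, rad: 0 shut (level), 1.57 upright, 1.80 leaning back on its stops, where it starts. Damped hinge, hardly any friction: let go at 1.42 it falls slowly at first, reaching 0.75 in 1.5 to 2.2 s and shutting about 1 s later, at about 1 rad/s: still a knock. A soft landing is below 0.6 rad/s. Lid mass about 0.3 kg; it rests on a finger at its edge with 1 to 2 N.
- lid_edge (a point): Middle of the lid's front edge, at its inner face (underside when shut), 165 mm from the hinge axis; moves with the lid. The lid is a flat aluminium frame, 8 mm thick (outwards from this point) and 200 mm wide. Shut, this edge is 88 mm above the bench and overhangs the base's front by 20 mm as a finger lip.
- lid_bar (a point): Middle of the lid's front bar, on its inner face, 22.5 mm from the front edge; moves with the lid. The bar is plain and flat, 45 mm deep over the whole width. Behind it is a clear window with six thin pusher rods 15 mm long on the inner face, the nearest 59 mm from the front edge.
- lid_hinge (a point): Middle of the lid's hinge axis (along the fixture's y), 62.5 mm from the fixture's origin along its +x and 88 mm above the bench. Does not move with the lid; the lid's inner face lies in the plane through this axis.
- board: Circuit board 68 x 108 mm, 2 mm thick with parts up to 6 mm on it, loose in the nest on the fixture. Origin: centre of its underside. Not to be moved.
- flux_jar: Amber glass jar with black cap, 44 mm diameter, 45 mm tall, standing beside the fixture on its -y side. Origin: centre of the underside.
- tweezers: Dark steel tweezers, 145 mm long, 9 mm high, lying on the bench in front of the fixture. Origin: on the bench under the middle.
- screwdriver: Blue-handled screwdriver, 170 mm long, lying. Origin: on the bench under it.
- solder_spool: Spool of solder wire, 55 mm diameter, 38 mm tall, standing. Origin: centre of the underside.
- tip_cleaner: Round black tip cleaner filled with brass wool, 74 mm diameter, 48 mm tall. Origin: centre of the underside.
- flux_syringe: Flux syringe, 145 mm long, 17 mm diameter, lying. Origin: on the bench under the barrel.
- solvent_bottle: White plastic bottle, 54 mm diameter, 115 mm tall, standing. Origin: centre of the underside.
- parts_tray: Black divided parts tray, 75 x 110 mm, 22 mm tall. Origin: centre of the underside.

How it is judged (in metres and radians):
On the way, in this order (a step that is already met when the one before it is completed fails the run):
1. the lid is tipped forward off its stops, past upright (value of joint lid below 1.5 rad), for 0.05 s.
2. the falling lid is caught: held nearly still by a finger while it is still well open (angle 0.45 to 1.25 rad) (value of joint lid between 0.45 and 1.25 rad and velocity of joint lid between -0.3 and 0.3 rad/s and contact force between the fingers and lid above 0.3 N), for 0.2 s.
3. the lid is fully shut (value of joint lid below 0.02 rad), for 0.2 s.
At the end, for the whole second after the job is handed in: The lid is fully shut (within 0.02 rad, 3 mm at its edge), the board is in its nest (within 5 mm) and the other things stand where they were (within 15 mm) (value of joint lid below 0.02 rad and distance of board from where it was at the start of the episode below 0.005 m and distance of each of flux_jar, tweezers, screwdriver, solder_spool, tip_cleaner, flux_syringe, solvent_bottle, parts_tray from where it was at the start of the episode below 0.015 m); the robot touches nothing.
It fails at once if the lid drops or lands with a knock: it comes down faster than 0.6 rad/s (10 cm/s at its edge) over the last 0.45 rad (value of joint lid below 0.45 rad and velocity of joint lid below -0.6 rad/s).
It fails at once if the lid is pinched, struck or forced: more than 18 N between fingers and lid (contact force between the fingers and lid above 18 N).
It fails at once if the circuit board is touched or jolted out of its nest (distance of board from where it was at the start of the episode above 0.005 m or contact force between the fingers and board above 0.5 N).
It fails at once if something else on the bench is pushed, lifted or knocked over (distance of any of flux_jar, tweezers, screwdriver, solder_spool, tip_cleaner, flux_syringe, solvent_bottle, parts_tray from where it was at the start of the episode above 0.015 m).
It also fails if it takes over 43 s, if anything falls off the work surface, if the arm or the gripper's body presses on something with over 40 N, if the wrist force passes 120 N, or if a joint passes its speed limit or range.

## Robot

A 6-joint arm with a two-finger parallel gripper is mounted at the origin on the work surface. World frame = base frame: x ahead of the robot, y to its left, z up, the work surface at z = 0. Lengths are in mm, angles in rad, forces in N, time in s.
With the tool pointing down it reaches from about 275 to 750 mm from the base axis. Payload 10.2 kg.
Tool frame: the origin (TCP) lies between the finger pads; the fingertips stand 17 mm ahead of it and the grasp point (between the pads) lies 2 mm behind it (tips_ahead is the distance from the TCP to the fingertips, in mm); z points along the fingers, y is the line along which they close (so a half turn about z gives the same grasp; the last joint's range is limited). The gripper opens to 85 mm and grips with 20 to 120 N. Pads are 22 mm wide; open, the fingers measure 114 mm over their backs; the gripper's body (76 mm by 85 mm) begins 54 mm behind the grasp point. The pads swing forward as they close: fully open they stand 13 mm farther back than shut.
Start: joints at [-1.386, 0.313, 1.498, -0, 1.331, -0.223], TCP at [208.198, -481.959, 248.294] pointing down, gripper open.
Joint ranges: [-2.94, 2.94], [-0.97, 2.17], [0.19, 2.56], [-1.23, 4.37], [0.02, 3.11], [-2.88, 2.88]. Speed limits (rad/s): [2.39, 2.39, 3.01, 3.14, 3.14, 3.14].

## Interface

Orientations are given as a unit quaternion [w, x, y, z].
In Python, from rig import sense, capture, finish_job, boxes_of, tips_ahead gives the robot as it stands.
- The arm moves only by the tool drive_tool, never from a script. Its argument "commands" is text: rows parted by semicolons, each of 7 numbers parted by spaces: the shift along the world's x, y, z in units of 0.1 m (1.0 is 0.1 m), then the turn, a rotation vector about the world's x, y, z in units of pi/4 rad (1.0 is pi/4 rad), then the opening in per cent of the stroke, from 0 (shut) to 100 (fully open). A call has 1 to 20 rows; each row shifts and turns the commanded pose from where the row before left it; what a row does not reach is not made up. A row lasts 1/12 s, in which the tool goes at most 41.7 mm and 7.16 degrees, less where a joint would pass 70% of its speed; a pose out of reach is approached as far as the arm can. A call with a number of a shift or a turn outside -1 to 1 is refused whole. A call with a gripper value outside its range is refused whole. The fingers move at their own pace and stop on an object; "force" is the grip in N (left out, the last holds). Time passes only in rows, so rows that do not move let the fingers close. It gives the time, the measured TCP pose, the force, the opening and the grip force at its end, in the units of the state.
- sense(): the state, without advancing time (a new reading comes with each control period).
- capture(name): name is "scene" or "top"; returns a dict with "pixels" (400x640x3 uint8, blue, green, red), "fov_y" (degrees; the focal length in pixels is half the picture's height over the tangent of half this angle, whatever the lens; pixels are square), "cx", "cy" (the principal point, pixels), "position" and "attitude" of the camera in the world. Camera axes: x right, y down, z forward; pixel columns grow to the right and rows downward; lengths in mm; the calibration is good to about 2 mm. A picture is of the moment at which its call begins. There is no depth.
- finish_job(): hands the job in; it is judged then, once.
Trained networks look in a picture, given as the dict that the camera call returned (one of the last four; its "shot" number tells which), for a name from the list of things; names that differ only in an ending like _2 or _b are one class to them, and where a whole thing is asked for, a point or a joint stands for the part that bears it (a point fixed in the world has none). Each returns a list of dicts, best first, with "confidence" (0 to 1); they miss things now and then, are a little off and sometimes report something else, mostly with a low value. They report only what shows in the picture. A call takes as long as a camera call.
- boxes_of(picture, name): "position" ([column, row] in pixels, amid what is visible of it).
The state is a dict: "time_s": time; "joints": joint angles; "dq": joint speeds; "tau": joint torques, N m; "eef_pos": TCP position; "ee_rot": TCP orientation; "force": force on the tool from outside, world axes, zero at the start; "wrist_torque": the same for the moment, N m; "grip_width": opening from 0.0 (shut) to 1.0 (fully open); "grip_force": force on a finger pad.
Only numpy, scipy, OpenCV 4.12 (cv2) and the standard library are available. Lean on these libraries where they do the work, as an engineer would, in place of code of your own. Each camera call takes 0.05 s, during which the arm holds its last target. There are 200 camera calls.

## Working session

There is one attempt and no reset: what is moved stays moved. The work goes in short steps, Python scripts to look and compute and a tool call to move; the robot and the scene stay as the last step left them, time stands still between calls to the robot, and variables do not carry over. Pictures are saved under pics/ and viewed, at most 10 in all, crops included, and the job is handed in when it is done.

Besides the shell and the picture viewer there is one more tool, called after "Emit:" as a command line: name --argument value ..., lists and objects as JSON in quotes. drive_tool: Moves the arm, as the interface text tells. Shifts and turns lie within -1 to 1; 1 stands for 0.1 m of shift or pi/4 rad of turn. Its arguments: {"type":"object","properties":{"commands":{"type":"string"},"force":{"type":"number"}},"required":["commands"]}

```bash
mkdir -p pics
cat > h.py <<'E'
import numpy as np,cv2
from rig import sense,capture,finish_job,boxes_of,tips_ahead
from scipy.spatial.transform import Rotation as R
def cam(p):
    f=200/np.tan(np.radians(p["fov_y"])/2)
    q=np.array(p["attitude"],float)
    M=R.from_quat(q[[1,2,3,0]]).as_matrix() if q.size==4 else q.reshape(3,3)
    return f,M,np.array(p["position"],float)
def ray(p,uv,z):
    f,M,c=cam(p); d=M@np.array([(uv[0]-p["cx"])/f,(uv[1]-p["cy"])/f,1]); return c+d*(z-c[2])/d[2]
def proj(p,X):
    f,M,c=cam(p); v=M.T@(np.array(X,float)-c); return np.array([f*v[0]/v[2]+p["cx"],f*v[1]/v[2]+p["cy"]])
E
python3 - <<'E'
from h import *
print(sense(), tips_ahead if not callable(tips_ahead) else tips_ahead())
for n in("scene","top"):
    p=capture(n); cv2.imwrite(f"pics/{n}0.png",p["pixels"]); print(n,p["position"],p["attitude"],p["fov_y"])
    for t in("fixture","lid","board","flux_jar","tweezers","lid_edge","lid_bar","lid_hinge","screwdriver","solder_spool","tip_cleaner","flux_syringe","solvent_bottle","parts_tray"):
        for b in boxes_of(p,t)[:2]: print(t,np.round(b["position"]),round(b["confidence"],2),np.round(ray(p,b["position"],{"fixture":62,"board":77}.get(t,20))))
E
```

```text
{'time_s': 0.0, 'joints': array([-1.38639872e+00,  3.13486851e-01,  1.49844823e+00, -5.32484441e-05,
        1.33098508e+00, -2.23372485e-01]), 'dq': array([-0.00231196,  0.00105019, -0.00054082,  0.00147905, -0.00162974,
        0.0009205 ]), 'tau': array([ 2.86207331e-03, -4.12257457e+01, -2.59747678e+01, -4.81776419e-05,
        4.08696840e-03, -1.00615537e-06]), 'eef_pos': array([ 208.14160262, -481.71893117,  247.71200694]), 'ee_rot': array([-6.64131005e-04,  9.79285844e-01,  2.02481591e-01, -1.29191687e-05]), 'force': array([ 1.27364738, -1.2012539 , -0.14802472]), 'wrist_torque': array([-0.00140108,  0.00241287,  0.03715001]), 'grip_force': 0.0, 'grip_width': 0.9989340674964147} 17.0
scene [1110.54679659 -777.17322162  961.12453537] [-0.36935243  0.8774345   0.27949899 -0.124771  ] 46.27904755024129
fixture [342. 182.] 0.82 [574.  45.  62.]
lid [354. 153.] 0.75 [506. 220.  20.]
board [317. 195.] 0.96 [556. -48.  77.]
board [419. 145.] 0.22 [682. 306.  77.]
flux_jar [348. 240.] 0.68 [688. -93.  20.]
flux_jar [351. 153.] 0.25 [497. 215.  20.]
tweezers [277. 236.] 0.71 [ 526. -19
[... 610 characters left out ...]
97.] 0.93 [579.  10.  62.]
lid [278. 188.] 0.58 [614.  68.  20.]
board [310. 206.] 0.85 [548. -37.  77.]
flux_jar [325. 164.] 0.43 [690. -83.  20.]
lid_edge [280. 185.] 0.69 [624.  63.  20.]
lid_bar [277. 184.] 0.66 [627.  73.  20.]
lid_bar [357. 204.] 0.62 [ 559. -187.   20.]
lid_hinge [294. 195.] 0.63 [589.  16.  20.]
lid_hinge [191. 169.] 0.4 [679. 354.  20.]
screwdriver [196. 260.] 0.77 [383. 331.  20.]
solder_spool [418. 199.] 0.51 [ 573. -386.   20.]
tip_cleaner [194. 195.] 0.55 [594. 341.  20.]
flux_syringe [442. 243.] 0.67 [ 430. -460.   20.]
flux_syringe [312. 209.] 0.46 [545. -42.  20.]
solvent_bottle [188. 170.] 0.84 [674. 364.  20.]
solvent_bottle [197. 257.] 0.6 [393. 330.  20.]
```

Run:
```python
import cv2
a=cv2.imread("pics/scene0.png")[100:300,230:470];b=cv2.imread("pics/top0.png")[120:280,230:400]
cv2.imwrite("pics/a.png",cv2.resize(a,None,fx=3,fy=3,interpolation=2)[:600,:720]);cv2.imwrite("pics/b.png",cv2.resize(b,None,fx=3.5,fy=3.5,interpolation=2))
```

```text
(no output)
```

View pics/a.png

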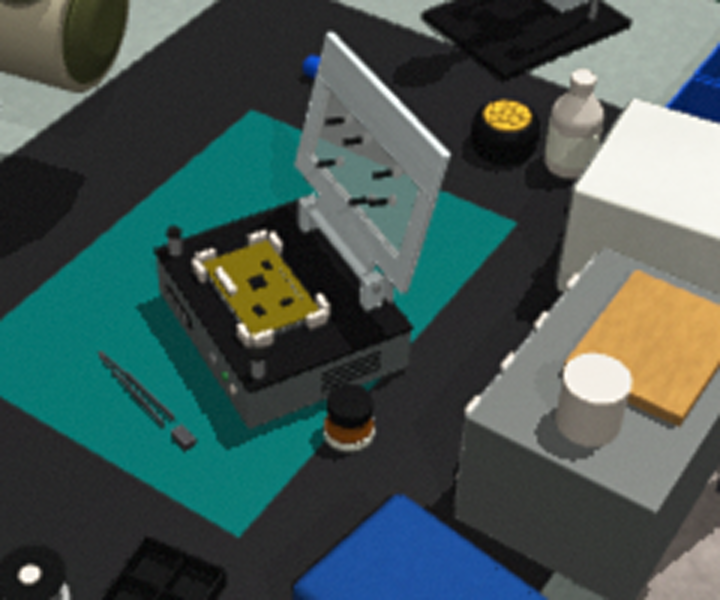

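View pics/b.png

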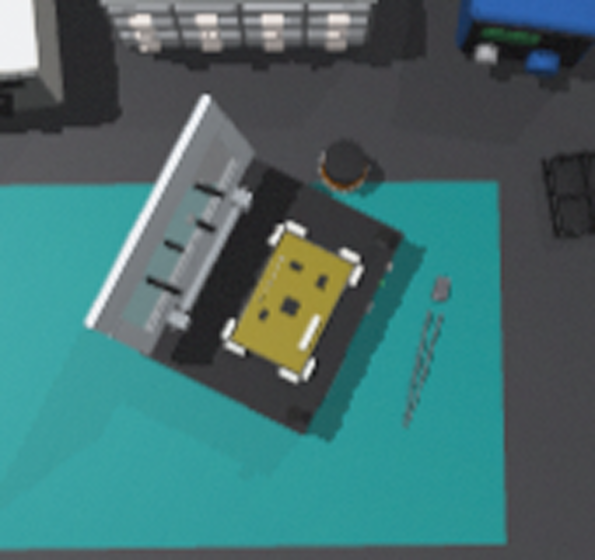

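```bash
cat >> h.py <<'E'
def fx(P,X):
    c,s=np.cos(P[2]),np.sin(P[2]); return np.array([P[0]+c*X[0]-s*X[1],P[1]+s*X[0]+c*X[1],X[2]])
def lid(a,r,y=0,t=0): return np.array([62.5-r*np.cos(a)+t*np.sin(a),y,88+r*np.sin(a)+t*np.cos(a)])
E
python3 - <<'E'
from h import *
from scipy.optimize import least_squares
S,T=capture("scene"),capture("top")
L=lambda y:lid(1.8,165,y,4)
obs=[(T,(345.1,186.9),(-82.5,-100,62)),(T,(316.9,243.4),(-82.5,100,62)),(T,(289.1,147.1),L(-100)),(T,(255.1,212.6),L(100)),
(S,(340,111),L(100)),(S,(379.7,151.7),L(-100)),(S,(282.3,183),(-82.5,100,62)),(S,(312.7,228),(-82.5,-100,62)),(S,(366.7,209),(82.5,-100,62))]
f=lambda P:np.concatenate([proj(p,fx(P,X))-uv for p,uv,X in obs])
r=least_squares(f,[575,10,1.2]);print(r.x);print(np.round(r.fun.reshape(-1,2),1))
P=r.x
for n,X in dict(edge0=lid(1.8,165),hinge=(62.5,0,88),board=(-20,0,77),e75=lid(.75,165),e14=lid(1.42,165),shut=lid(0,165),corner=lid(1.8,165,100)).items(): print(n,np.round(fx(P,X)))
for n,uv,z in(("tweez",(230+440/3.5,120+290/3.5),5),("tw2",(230+405/3.5,120+425/3.5),5),("jar",(230+345/3.5,120+160/3.5),45)):print(n,ray(T,uv,z))
E
```

```text
[560.46228369 -27.31135031   1.09103817]
[[ 0.2 -0.5]
 [-0.4 -0.2]
 [-0.2 -1. ]
 [-0.7 -0.6]
 [-0.3 -0.8]
 [-0.7 -0.3]
 [-1.1 -0.3]
 [-0.8  1.3]
 [ 0.5 -1. ]]
edge0 [607.  61. 249.]
hinge [589.  28.  88.]
board [551. -45.  77.]
e75 [534. -79. 200.]
e14 [578.   6. 251.]
shut [ 513. -118.   88.]
corner [518. 108. 249.]
tweez [ 563.90959598 -184.80107916    5.        ]
tw2 [ 437.93493084 -149.93263408    5.        ]
jar [680.73336599 -95.48207059  45.        ]
```

Emit:
drive_tool --commands "0.127 0.122 0.028 0 0 0.151 50;0.127 0.122 0.028 0 0 0.151 50;0.127 0.122 0.028 0 0 0.151 50;0.127 0.122 0.028 0 0 0.151 50;0.127 0.122 0.028 0 0 0.151 50;0.127 0.122 0.028 0 0 0.151 50;0.127 0.122 0.028 0 0 0.151 50;0.127 0.122 0.028 0 0 0.151 50;0.127 0.122 0.028 0 0 0.151 50;0.127 0.122 0.028 0 0 0.151 50;0.127 0.122 0.028 0 0 0.151 50;0.127 0.122 0.028 0 0 0.151 50;0.127 0.122 0.028 0 0 0.151 50;0.127 0.122 0.028 0 0 0.151 50;0.127 0.122 0.028 0 0 0.151 50;0.127 0.122 0.028 0 0 0.151 50;0.127 0.122 0.028 0 0 0.151 50;0.127 0.122 0.028 0 0 0.151 50;0.127 0.122 0.028 0 0 0.151 50;0 0 0 0 0 0 50"

```text
time_s: 3.27
eef_pos: [451.0, -248.5, 302.0]
ee_rot: [0.001, 0.234, 0.972, 0.0]
force: [-0.8, -0.6, 0.2]
grip_width: 0.5
grip_force: 0.0
```

Emit:
drive_tool --commands "0 0 0 0.119 -0.062 0 50;0 0 0 0.119 -0.062 0 50;0 0 0 0.119 -0.062 0 50;0 0 0 0.119 -0.062 0 50;0 0 0 0.119 -0.062 0 50;0 0 0 0.119 -0.062 0 50;0 0 0 0.119 -0.062 0 50;0 0 0 0.119 -0.062 0 50;0 0 0 0.119 -0.062 0 50;0 0 0 0.119 -0.062 0 50;0 0 0 0.119 -0.062 0 50;0 0 0 0.119 -0.062 0 50;0 0 0 0.119 -0.062 0 50;0 0 0 0.119 -0.062 0 50;0 0 0 0 0 0 50;0 0 0 0 0 0 50"

```text
time_s: 4.6
eef_pos: [449.3, -250.6, 300.8]
ee_rot: [0.159, 0.177, 0.719, 0.653]
force: [-0.2, -0.7, -0.1]
grip_width: 0.496
grip_force: 0.0
```

Run:
```python
from h import *
s=sense();print(s["time_s"],np.round(s["joints"],2),s["eef_pos"]);q=s["ee_rot"];M=R.from_quat(q[[1,2,3,0]]).as_matrix();print(M.round(3))
p=capture("scene");print(proj(p,s["eef_pos"]),proj(p,s["eef_pos"]+17*M[:,2]),proj(p,s["eef_pos"]+4*M[:,2]))
u=proj(p,s["eef_pos"]).astype(int);c=p["pixels"][max(u[1]-100,0):u[1]+80,max(0,u[0]-110):u[0]+110];print(max(u[1]-100,0),max(0,u[0]-110))
cv2.imwrite("pics/c.png",cv2.resize(c,None,fx=3.3,fy=3.3,interpolation=2))
```

```text
4.6 [-1.14  0.59  1.54  1.1   2.06 -2.28] [ 449.27165238 -250.62821394  300.75942322]
[[-0.886  0.047  0.461]
 [ 0.463  0.085  0.882]
 [ 0.003  0.995 -0.097]]
[223.00662553 155.36208974] [230.34842977 153.7159482 ] [224.74230158 154.97292539]
55 113
```

View pics/c.png

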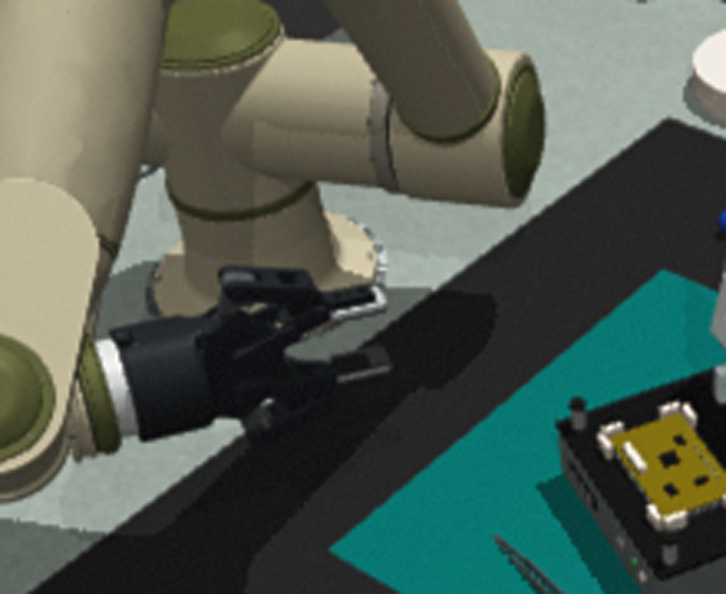

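```bash
cat >> h.py <<'E'
PF=np.array([560.5,-27.3,1.091])
def tcp(phi,Rr,t): return fx(PF,lid(phi,Rr,0,t))
def now(s):
    M=R.from_quat(s["ee_rot"][[1,2,3,0]]).as_matrix(); z=M[:,2]; ex=np.array([np.cos(PF[2]),np.sin(PF[2]),0])
    phi=np.arctan2(-z[2],z@ex); d=s["eef_pos"]-fx(PF,(62.5,0,88)); u=np.array([*(-np.cos(phi)*ex[:2]),np.sin(phi)]); n=np.array([*(np.sin(phi)*ex[:2]),np.cos(phi)])
    ey=np.array([-ex[1],ex[0],0]); return dict(phi=phi,R=d@u,t=d@n,y=d@ey,zy=z@ey,yy=M[:,1]@ey)
def leg(a,b,n):
    d=(b-a)/100/n; return d.round(3)
E
python3 - <<'E'
from h import *
s=sense();print({k:round(float(v),3) for k,v in now(s).items()})
a=s["eef_pos"];A=tcp(1.8,250,13);B=tcp(1.8,163,13);print(A,B,leg(a,A,16),leg(A,B,16))
E
```

```text
{'phi': 0.099, 'R': 331.288, 't': 181.768, 'y': -4.497, 'zy': -0.001, 'yy': -0.001}
[621.41278982  89.76074027 328.50828049] [612.28856493  72.22602346 243.7835366 ] [0.107 0.213 0.017] [-0.006 -0.011 -0.053]
```

Emit:
drive_tool --commands "0 0 0.1 -0.12 0.0625 0 50;0 0 0.1 -0.12 0.0625 0 50;0 0 0.1 -0.12 0.0625 0 50;0 0 0.1 -0.12 0.0625 0 50;0 0 0.1 -0.12 0.0625 0 50;0 0 0.1 -0.12 0.0625 0 50;0.123 0.243 0 -0.12 0.0625 0 50;0.123 0.243 0 -0.12 0.0625 0 50;0.123 0.243 0 -0.12 0.0625 0 50;0.123 0.243 0 -0.12 0.0625 0 50;0.123 0.243 0 -0.12 0.0625 0 50;0.123 0.243 0 -0.12 0.0625 0 50;0.123 0.243 0 -0.12 0.0625 0 50;0.123 0.243 0 -0.12 0.0625 0 50;0.123 0.243 0 -0.12 0.0625 0 50;0.123 0.243 0 -0.12 0.0625 0 50;0.123 0.243 -0.08 0 0 0 50;0.123 0.243 -0.08 0 0 0 50;0.123 0.243 -0.08 0 0 0 50;0.123 0.243 -0.08 0 0 0 50"

```text
time_s: 6.32
eef_pos: [622.3, 91.5, 331.3]
ee_rot: [-0.024, 0.237, 0.965, -0.109]
force: [-0.2, -0.7, -0.4]
grip_width: 0.502
grip_force: 0.0
```

Emit:
drive_tool --commands "0 0 0 0 0 0 50;0 0 0 0 0 0 50"

```text
time_s: 6.48
eef_pos: [622.0, 90.9, 330.4]
ee_rot: [-0.025, 0.236, 0.965, -0.109]
force: [0.7, -0.4, 0.3]
grip_width: 0.504
grip_force: 0.0
```

```bash
python3 - <<'E'
from h import *
s=sense();print(s["time_s"],np.round(s["joints"],2),s["eef_pos"],{k:round(float(v),3) for k,v in now(s).items()})
print(leg(s["eef_pos"],tcp(1.8,163,13),16))
for n in("scene","top"):
    p=capture(n);u=proj(p,s["eef_pos"]).astype(int);c=p["pixels"][max(u[1]-60,0):u[1]+75,max(0,u[0]-90):u[0]+90]
    cv2.imwrite(f"pics/d{n}.png",cv2.resize(c,None,fx=4,fy=4,interpolation=2))
E
python3 -c "
import cv2,numpy as np
a=cv2.imread('pics/dscene.png');b=cv2.imread('pics/dtop.png')
h=min(a.shape[0],b.shape[0]);m=np.hstack([a[:h],b[:h]]);k=800/m.shape[1];cv2.imwrite('pics/d.png',cv2.resize(m,None,fx=k,fy=k,interpolation=3))"
```

```text
6.4833 [ 0.03  0.61  0.86 -0.2   1.78 -1.09] [621.95811803  90.94183596 330.40889637] {'phi': 1.795, 'R': 252.08, 't': 14.992, 'y': 0.061, 'zy': -0.004, 'yy': 0.0}
[-0.006 -0.012 -0.054]
```

View pics/d.png

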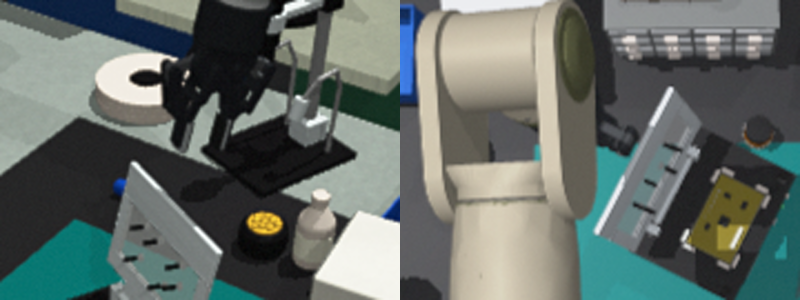

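Emit:
drive_tool --commands "-0.01 -0.03 0 0 0 0 50;-0.01 -0.03 0 0 0 0 50;-0.006 -0.011 -0.0535 0 0 0 50;-0.006 -0.011 -0.0535 0 0 0 50;-0.006 -0.011 -0.0535 0 0 0 50;-0.006 -0.011 -0.0535 0 0 0 50;-0.006 -0.011 -0.0535 0 0 0 50;-0.006 -0.011 -0.0535 0 0 0 50;-0.006 -0.011 -0.0535 0 0 0 50;-0.006 -0.011 -0.0535 0 0 0 50;-0.006 -0.011 -0.0535 0 0 0 50;-0.006 -0.011 -0.0535 0 0 0 50"

```text
time_s: 7.58
eef_pos: [613.6, 72.9, 275.4]
ee_rot: [-0.027, 0.236, 0.965, -0.109]
force: [-0.5, -0.1, -0.2]
grip_width: 0.495
grip_force: 0.0
```

Run:
```python
from h import *
s=sense();print(s["time_s"],s["eef_pos"],s["force"],{k:round(float(v),3) for k,v in now(s).items()})
print(leg(s["eef_pos"],tcp(1.8,163,8),6))
p=capture("scene");u=proj(p,s["eef_pos"]).astype(int);c=p["pixels"][max(u[1]-60,0):u[1]+60,max(0,u[0]-70):u[0]+70]
cv2.imwrite(f"pics/e.png",cv2.resize(c,None,fx=5,fy=5,interpolation=2))
```

```text
7.5833 [613.63790737  72.93221364 275.44244554] [-0.49755134 -0.12012417 -0.15521397] {'phi': 1.796, 'R': 194.082, 't': 7.871, 'y': -0.871, 'zy': -0.0, 'yy': -0.001}
[-0.006 -0.008 -0.051]
```

View pics/e.png

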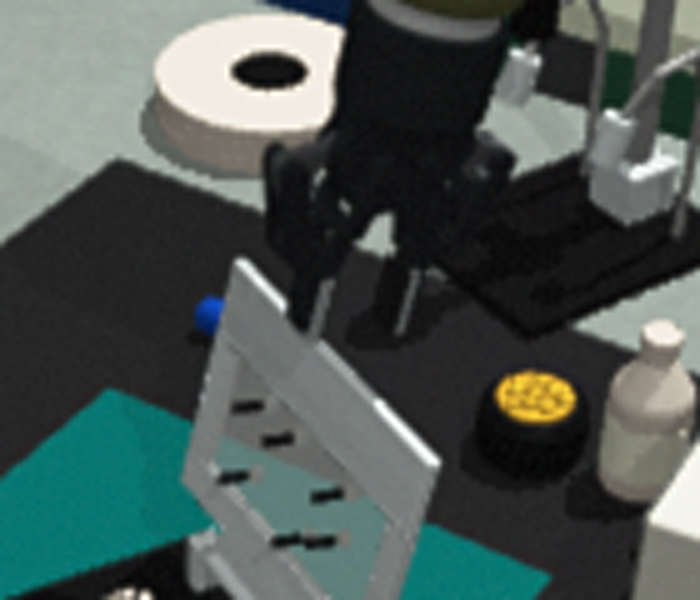

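Run:
```python
from h import *
s=sense();p=capture("scene");u=proj(p,s["eef_pos"]).astype(int);o=np.array([max(0,u[0]-70),max(u[1]-60,0)])
for n,X in dict(frontpad_yM=lid(1.796,177,-11,-13.4),frontpad_yP=lid(1.796,177,11,-13.4),rearpad_yM=lid(1.796,177,-11,29),rearpad_yP=lid(1.796,177,11,29),edge_in=lid(1.8,165),edge_out=lid(1.8,165,0,8),c1=lid(1.8,165,100),c2=lid(1.8,165,-100)).items(): print(n,((proj(p,fx(PF,X))-o)*5).round())
```

```text
frontpad_yM [318. 343.]
frontpad_yP [296. 320.]
rearpad_yM [388. 335.]
rearpad_yP [366. 313.]
edge_in [325. 349.]
edge_out [338. 348.]
c1 [232. 251.]
c2 [428. 458.]
```

Emit:
drive_tool --commands "-0.006 -0.008 -0.052 0 0 0 50;-0.006 -0.008 -0.052 0 0 0 50;-0.006 -0.008 -0.052 0 0 0 50;-0.006 -0.008 -0.052 0 0 0 50;-0.006 -0.008 -0.052 0 0 0 50;-0.006 -0.008 -0.052 0 0 0 50;0 0 0 0 0 0 50"

```text
time_s: 8.27
eef_pos: [609.7, 68.1, 243.5]
ee_rot: [-0.028, 0.236, 0.965, -0.109]
force: [0.1, 0.3, -0.6]
grip_width: 0.498
grip_force: 0.0
```

Run:
```python
from h import *
s=sense();print(s["time_s"],s["eef_pos"],s["force"],{k:round(float(v),3) for k,v in now(s).items()})
ph=[1.8-.15*i for i in range(13)]
Rs=lambda f:163 if f>1 else 163+4*(1-f)
for a,b in zip(ph,ph[1:]): print(round(a,2),round(b,2),leg(tcp(a,Rs(a),8),tcp(b,Rs(b),8),5),tcp(b,Rs(b),8).round())
```

```text
8.2667 [609.69104016  68.09840503 243.49672625] [ 0.09415232  0.33483795 -0.64626683] {'phi': 1.796, 'R': 161.586, 't': 8.897, 'y': 0.399, 'zy': 0.002, 'yy': -0.0}
1.8 1.65 [-0.022 -0.042  0.01 ] [599.  47. 250.]
1.65 1.5 [-0.023 -0.043  0.003] [588.  25. 251.]
1.5 1.35 [-0.022 -0.043 -0.005] [576.   3. 249.]
1.35 1.2 [-0.022 -0.042 -0.012] [566. -18. 243.]
1.2 1.05 [-0.021 -0.04  -0.019] [555. -38. 233.]
1.05 0.9 [-0.02  -0.038 -0.025] [545. -56. 221.]
0.9 0.75 [-0.018 -0.034 -0.031] [536. -73. 206.]
0.75 0.6 [-0.015 -0.03  -0.036] [529. -88. 188.]
0.6 0.45 [-0.013 -0.025 -0.041] [ 522. -101.  167.]
0.45 0.3 [-0.01  -0.019 -0.045] [ 517. -110.  145.]
0.3 0.15 [-0.007 -0.013 -0.048] [ 514. -117.  121.]
0.15 0.0 [-0.003 -0.007 -0.05 ] [ 512. -120.   96.]
```

Emit:
drive_tool --commands "-0.022 -0.042 0.01 0.034 -0.0176 0 50;-0.022 -0.042 0.01 0.034 -0.0176 0 50;-0.022 -0.042 0.01 0.034 -0.0176 0 50;-0.022 -0.042 0.01 0.034 -0.0176 0 50;-0.022 -0.042 0.01 0.034 -0.0176 0 50;-0.023 -0.043 0.003 0.034 -0.0176 0 50;-0.023 -0.043 0.003 0.034 -0.0176 0 50;-0.023 -0.043 0.003 0.034 -0.0176 0 50;-0.023 -0.043 0.003 0.034 -0.0176 0 50;-0.023 -0.043 0.003 0.034 -0.0176 0 50;-0.022 -0.043 -0.005 0.034 -0.0176 0 50;-0.022 -0.043 -0.005 0.034 -0.0176 0 50;-0.022 -0.043 -0.005 0.034 -0.0176 0 50;-0.022 -0.043 -0.005 0.034 -0.0176 0 50;-0.022 -0.043 -0.005 0.034 -0.0176 0 50;-0.022 -0.042 -0.012 0.034 -0.0176 0 50;-0.022 -0.042 -0.012 0.034 -0.0176 0 50;-0.022 -0.042 -0.012 0.034 -0.0176 0 50;-0.022 -0.042 -0.012 0.034 -0.0176 0 50;-0.022 -0.042 -0.012 0.034 -0.0176 0 50"

```text
time_s: 9.93
eef_pos: [565.6, -17.0, 243.0]
ee_rot: [0.044, 0.234, 0.954, 0.183]
force: [1.2, -0.6, 0.3]
grip_width: 0.5
grip_force: 0.1
```

Emit:
drive_tool --commands "-0.021 -0.04 -0.019 0.034 -0.0176 0 50;-0.021 -0.04 -0.019 0.034 -0.0176 0 50;-0.021 -0.04 -0.019 0.034 -0.0176 0 50;-0.021 -0.04 -0.019 0.034 -0.0176 0 50;-0.021 -0.04 -0.019 0.034 -0.0176 0 50;-0.02 -0.038 -0.025 0.034 -0.0176 0 50;-0.02 -0.038 -0.025 0.034 -0.0176 0 50;-0.02 -0.038 -0.025 0.034 -0.0176 0 50;-0.02 -0.038 -0.025 0.034 -0.0176 0 50;-0.02 -0.038 -0.025 0.034 -0.0176 0 50;0 0 0 0 0 0 50;0 0 0 0 0 0 50;0 0 0 0 0 0 50;0 0 0 0 0 0 50;0 0 0 0 0 0 50;0 0 0 0 0 0 50;0 0 0 0 0 0 50;0 0 0 0 0 0 50;0 0 0 0 0 0 50;0 0 0 0 0 0 50"

```text
time_s: 11.6
eef_pos: [545.1, -55.8, 220.8]
ee_rot: [0.078, 0.224, 0.916, 0.323]
force: [0.1, -1.6, -0.1]
grip_width: 0.496
grip_force: 0.5
```

Run:
```python
from h import *
s=sense();print(s["time_s"],s["eef_pos"],s["force"],np.round(s["joints"],2),{k:round(float(v),3) for k,v in now(s).items()})
p=capture("scene");u=proj(p,s["eef_pos"]).astype(int);o=np.array([max(0,u[0]-70),max(u[1]-60,0)]);c=p["pixels"][o[1]:u[1]+60,o[0]:u[0]+70]
cv2.imwrite(f"pics/f.png",cv2.resize(c,None,fx=5,fy=5,interpolation=2))
for a in(.8,.95,1.1):print(a,[((proj(p,fx(PF,lid(a,165,y)))-o)*5).round() for y in(100,-100)])
```

```text
11.6 [545.1166897  -55.79611844 220.77866278] [ 0.09089614 -1.55582155 -0.14328522] [-0.61  0.36  1.65  0.7   1.31 -1.95] {'phi': 0.894, 'R': 162.932, 't': 9.248, 'y': 0.493, 'zy': 0.002, 'yy': -0.001}
0.8 [array([238., 230.]), array([408., 457.])]
0.95 [array([269., 196.]), array([443., 420.])]
1.1 [array([304., 165.]), array([483., 385.])]
```

View pics/f.png

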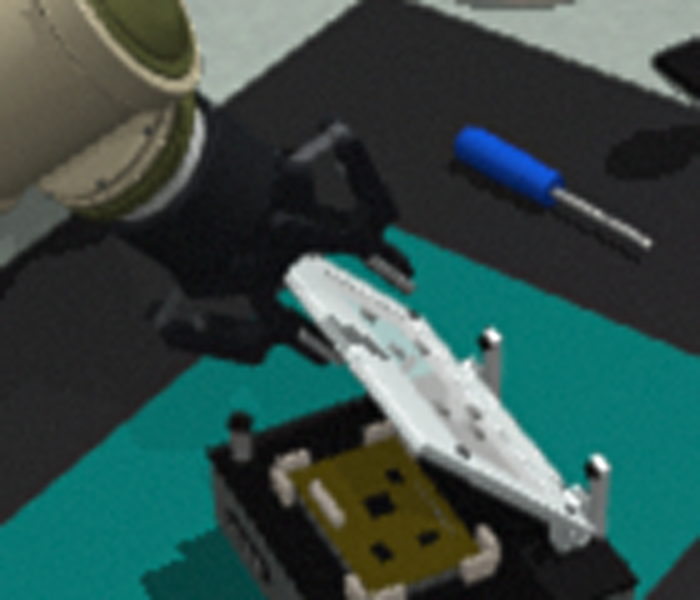

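Emit:
drive_tool --commands "-0.018 -0.034 -0.031 0.034 -0.0176 0 50;-0.018 -0.034 -0.031 0.034 -0.0176 0 50;-0.018 -0.034 -0.031 0.034 -0.0176 0 50;-0.018 -0.034 -0.031 0.034 -0.0176 0 50;-0.018 -0.034 -0.031 0.034 -0.0176 0 50;-0.015 -0.03 -0.036 0.034 -0.0176 0 50;-0.015 -0.03 -0.036 0.034 -0.0176 0 50;-0.015 -0.03 -0.036 0.034 -0.0176 0 50;-0.015 -0.03 -0.036 0.034 -0.0176 0 50;-0.015 -0.03 -0.036 0.034 -0.0176 0 50;-0.013 -0.025 -0.041 0.034 -0.0176 0 50;-0.013 -0.025 -0.041 0.034 -0.0176 0 50;-0.013 -0.025 -0.041 0.034 -0.0176 0 50;-0.013 -0.025 -0.041 0.034 -0.0176 0 50;-0.013 -0.025 -0.041 0.034 -0.0176 0 50;0 0 0 0 0 0 50"

```text
time_s: 12.98
eef_pos: [521.7, -100.7, 165.5]
ee_rot: [0.125, 0.202, 0.82, 0.521]
force: [-0.0, -0.6, -2.7]
grip_width: 0.504
grip_force: 0.8
```

Run:
```python
from h import *
s=sense();print(s["time_s"],s["eef_pos"],s["force"],s["grip_force"],np.round(s["joints"],2),{k:round(float(v),3) for k,v in now(s).items()})
a=s["eef_pos"]
for b,r in((.3,167),(.15,168),(.02,168)):
    B=tcp(b,r,8);print(b,leg(a,B,8),B.round(1));a=B
```

```text
12.9833 [ 521.72417723 -100.65618601  165.52920459] [-0.03174755 -0.5986555  -2.67361799] 0.8298526215367019 [-0.83  0.58  1.75  1.02  1.51 -2.39] {'phi': 0.441, 'R': 164.645, 't': 8.066, 'y': 0.536, 'zy': 0.002, 'yy': -0.004}
0.3 [-0.006 -0.013 -0.026] [ 516.8 -111.3  145. ]
0.15 [-0.004 -0.009 -0.03 ] [ 513.2 -118.2  121. ]
0.02 [-0.002 -0.003 -0.027] [ 511.9 -120.7   99.4]
```

Emit:
drive_tool --commands "-0.006 -0.013 -0.0285 0.0226 -0.0118 0 50;-0.006 -0.013 -0.0285 0.0226 -0.0118 0 50;-0.006 -0.013 -0.0285 0.0226 -0.0118 0 50;-0.006 -0.013 -0.0285 0.0226 -0.0118 0 50;-0.006 -0.013 -0.0285 0.0226 -0.0118 0 50;-0.006 -0.013 -0.0285 0.0226 -0.0118 0 50;-0.006 -0.013 -0.0285 0.0226 -0.0118 0 50;-0.006 -0.013 -0.0285 0.0226 -0.0118 0 50;-0.006 -0.013 -0.0285 0.0226 -0.0118 0 50;-0.006 -0.013 -0.0285 0.0226 -0.0118 0 50;0 0 0 0 0 0 50"

```text
time_s: 13.9
eef_pos: [515.9, -113.6, 137.4]
ee_rot: [0.145, 0.188, 0.764, 0.6]
force: [0.3, -0.4, -2.0]
grip_width: 0.499
grip_force: 0.9
```

Run:
```python
from h import *
s=sense();print(s["time_s"],s["eef_pos"],s["force"],s["grip_force"],np.round(s["joints"],2),{k:round(float(v),3) for k,v in now(s).items()})
p=capture("scene");u=proj(p,s["eef_pos"]).astype(int);o=np.array([max(0,u[0]-80),max(u[1]-60,0)]);c=p["pixels"][o[1]:u[1]+60,o[0]:u[0]+80]
cv2.imwrite(f"pics/g.png",cv2.resize(c,None,fx=5,fy=5,interpolation=2))
for n,X in dict(tipM=lid(now(s)["phi"],now(s)["R"]-17,-11,now(s)["t"]-21),lip=(-102.5,-100,88),wall=(-82.5,-100,62)).items():print(n,((proj(p,fx(PF,X))-o)*5).round(),np.round(X))
```

```text
13.9 [ 515.93189479 -113.56633373  137.35501298] [ 0.30963275 -0.35767978 -1.95931304] 0.8559214719571173 [-0.89  0.72  1.75  1.1   1.62 -2.53] {'phi': 0.24, 'R': 166.76, 't': 9.935, 'y': -0.285, 'zy': 0.002, 'yy': -0.003}
tipM [432. 341.] [-86. -11. 113.]
lip [477. 496.] [-102. -100.   88.]
wall [515. 516.] [ -82. -100.   62.]
```

View pics/g.png

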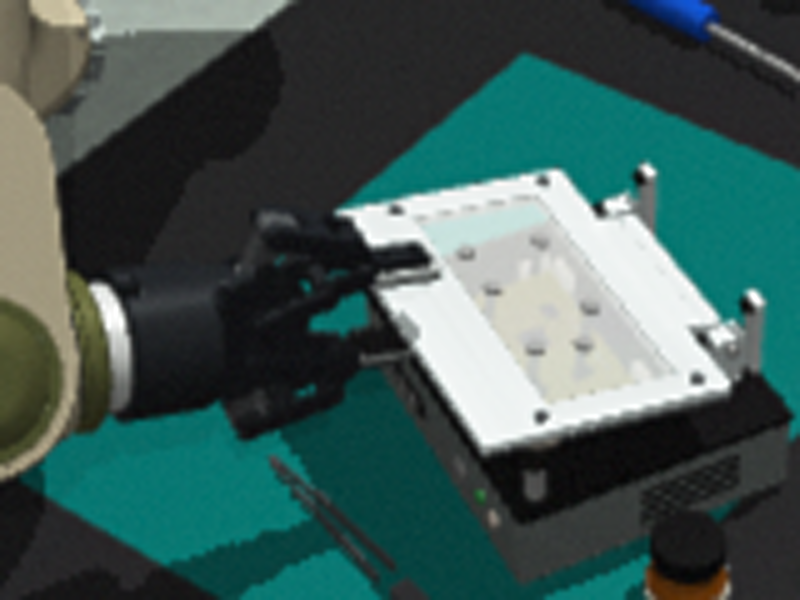

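Emit:
drive_tool --commands "-0.001 -0.002 -0.02 0 0 0 50;-0.001 -0.002 -0.02 0 0 0 50;-0.001 -0.002 -0.02 0 0 0 50;-0.001 -0.002 -0.02 0 0 0 50;-0.001 -0.002 -0.02 0 0 0 50;-0.001 -0.002 -0.02 0 0 0 50;-0.001 -0.002 -0.02 0 0 0 50;-0.001 -0.002 -0.02 0 0 0 50;-0.001 -0.002 -0.02 0 0 0 50;-0.001 -0.002 -0.02 0 0 0 50;-0.001 -0.002 -0.02 0 0 0 50;-0.001 -0.002 -0.02 0 0 0 50;-0.001 -0.002 -0.02 0 0 0 50;-0.001 -0.002 -0.02 0 0 0 50;-0.001 -0.002 -0.02 0 0 0 50;-0.001 -0.002 -0.02 0 0 0 50;-0.001 -0.002 -0.02 0 0 0 50;-0.001 -0.002 -0.02 0 0 0 50;0 0 0 0 0 0 50;0 0 0 0 0 0 50"

```text
time_s: 15.62
eef_pos: [514.3, -116.9, 102.3]
ee_rot: [0.145, 0.187, 0.765, 0.599]
force: [-0.3, 0.2, -0.9]
grip_width: 0.495
grip_force: 0.0
```

Run:
```python
from h import *
s=sense();print(s["time_s"],s["eef_pos"],s["force"],s["grip_force"],np.round(s["joints"],2),{k:round(float(v),3) for k,v in now(s).items()})
p=capture("scene");u=proj(p,s["eef_pos"]).astype(int);o=np.array([max(0,u[0]-80),max(u[1]-60,0)]);c=p["pixels"][o[1]:u[1]+60,o[0]:u[0]+80]
cv2.imwrite(f"pics/i.png",cv2.resize(c,None,fx=5,fy=5,interpolation=2))
for a in(0,.05,.1):print(((proj(p,fx(PF,lid(a,165,-100)))-o)*5).round())
```

```text
15.6167 [ 514.29703397 -116.86240281  102.26794802] [-0.28421139  0.23086694 -0.92338198] 0.0 [-0.89  0.79  1.74  1.09  1.6  -2.59] {'phi': 0.242, 'R': 161.934, 't': -25.305, 'y': -0.356, 'zy': 0.002, 'yy': -0.002}
[482. 446.]
[482. 435.]
[483. 423.]
```

View pics/i.png

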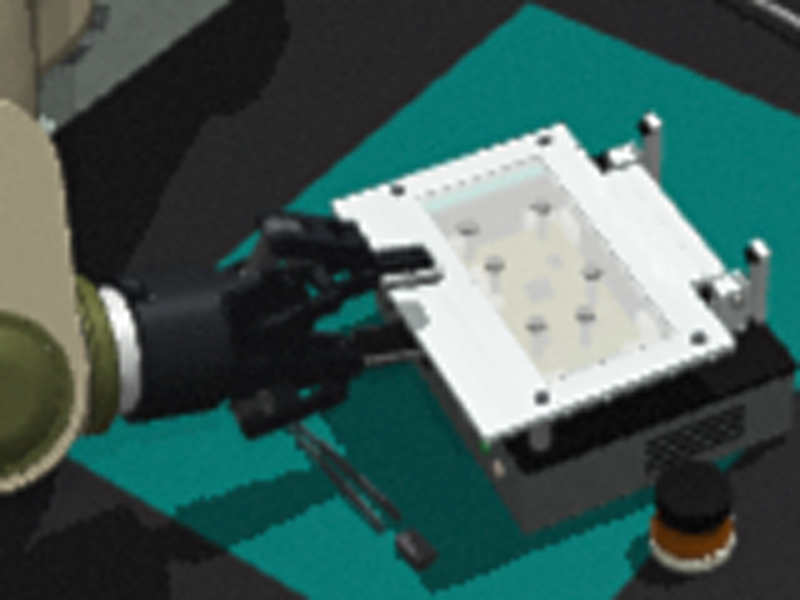

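Emit:
drive_tool --commands "0 0 -0.015 0 0 0 50;0 0 -0.015 0 0 0 50;0 0 -0.015 0 0 0 50;0 0 0 0 0 0 50;0 0 0 0 0 0 50;0 0 0 0 0 0 50;-0.023 -0.044 0 0 0 0 50;-0.023 -0.044 0 0 0 0 50;-0.023 -0.044 0 0 0 0 50;-0.023 -0.044 0 0 0 0 50;-0.046 -0.088 0 0 0 0 50;-0.046 -0.088 0 0 0 0 50;-0.046 -0.088 0 0 0 0 50;-0.046 -0.088 0 0 0 0 50;-0.046 -0.088 0.05 0 0 0 50;-0.046 -0.088 0.1 0 0 0 50;-0.046 -0.088 0.1 0 0 0 50;0 0 0.1 0 0 0 50;0 0 0 0 0 0 50;0 0 0 0 0 0 50"

```text
time_s: 17.33
eef_pos: [473.0, -195.9, 133.4]
ee_rot: [0.145, 0.187, 0.765, 0.599]
force: [-0.1, -0.3, -1.4]
grip_width: 0.505
grip_force: 0.0
```

Run:
```python
from h import *
s=sense();print(s["time_s"],s["eef_pos"],s["force"],s["grip_force"])
p=capture("scene");o=np.array([250,120]);c=p["pixels"][120:260,250:410]
cv2.imwrite(f"pics/j.png",cv2.resize(c,None,fx=4,fy=4,interpolation=2))
for a in(0,.05,.1):print(((proj(p,fx(PF,lid(a,165,-100)))-o)*4).round())
```

```text
17.3333 [ 472.99835304 -195.92061598  133.44346267] [-0.11451449 -0.30787603 -1.36835109] 0.0
[218. 421.]
[218. 412.]
[218. 402.]
```

View pics/j.png

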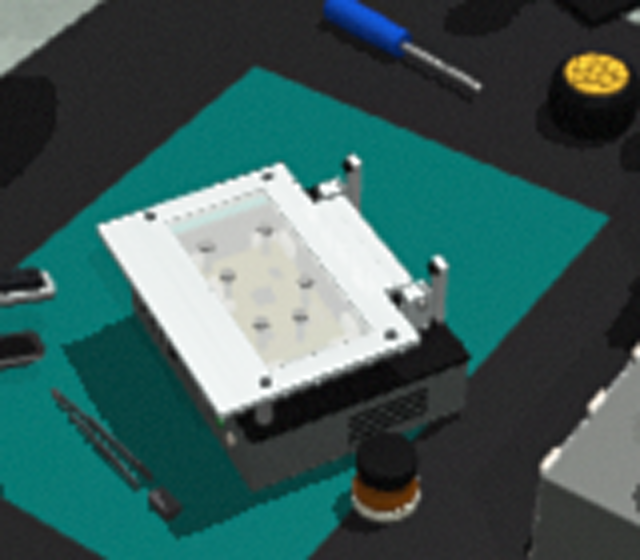

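The lid is resting on its front rests, the corner is at about (222,418) where the model puts it when shut, and the hand is clear of everything.

```bash
python3 -c "
from rig import *
print(finish_job())"
```

```text
the job is handed in; nothing more can be done
None
```

I tipped the lid forward, caught it on the finger at about 0.8 rad, and lowered it slowly until the last picture showed it shut. The hand is clear and I handed the job in at about 17 s; the hand-in call returned no verdict.

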